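# Slide a sheet blank out over the thickness gauge's anvil

## Robot

A 6-joint arm with a two-finger parallel gripper is mounted at the origin on the work surface. World frame = base frame: x ahead of the robot, y to its left, z up, the work surface at z = 0. Lengths are in mm, angles in rad, forces in N, time in s.
With the tool pointing down it reaches from about 350 to 725 mm from the base axis. Payload 4.3 kg.
Tool frame: the origin (TCP) lies midway between the tips of the shut fingers; the grasp point (between the pads) lies 19 mm behind it; z points along the fingers, y is the direction in which the jaws open and shut (so a half turn about z gives the same grasp; the last joint's range is limited). The gripper opens to 85 mm and grips with 20 to 120 N. Pads are 22 mm wide; open, the fingers measure 114 mm over their backs; the gripper's body (76 mm by 85 mm) begins 54 mm behind the grasp point. The pads swing forward as they close: fully open they stand 13 mm farther back than shut.
Start: joints at [-1.263, 0.377, 0.081, 1.274, 0, 1.46], TCP at [233.321, -525.574, 231.329] pointing down, gripper open.
Joint ranges: [-2.72, 2.72], [-0.84, 1.66], [-1.02, 1.22], [-1.77, 2.12], [-1.37, 1.28], [-3.14, 3.14]. Speed limits (rad/s): [2.57, 2.57, 3.14, 3.14, 3.14, 3.14].

## Interface

Orientations are given as a unit quaternion [x, y, z, w].
In Python, from bench import bot gives the robot as it stands.
- The arm moves only by the tool arm_command, never from a script. Its argument "series" is one flat list of numbers, 7 for each row, row after row: the gripper command: -1 is shut, 1 is fully open, values between are in proportion, then the shift along the tool's x, y, z in m, then the turn, a rotation vector about the tool's x, y, z in degrees. In form: [hand, dx, dy, dz, ax, ay, az, hand, dx, dy, dz, ax, ay, az, ...]. A call has 1 to 20 rows; each row shifts and turns the pose as measured when the row begins, along the tool's axes as they then stand; what a row does not reach is not made up. A row lasts 1/10 s, in which the tool goes at most 50 mm and 8.59 degrees, less where a joint would pass 70% of its speed; a pose out of reach is approached as far as the arm can. A call is refused whole if a number of a shift passes 0.05 or a number of a turn 8.59, either way. A call with a gripper value outside its range is refused whole. The fingers move at their own pace and stop on an object; "grip_force" is the grip in N (left out, the last holds). Time passes only in rows, so rows that do not move let the fingers close. It gives the time, the measured TCP pose, the force and the opening at its end, in the units of the state.
- bot.observe(): the state, without advancing time (a new reading comes with each control period).
- bot.capture(name): name is "scene" or "top" or "wrist"; returns a dict with "pixels" (384x512x3 uint8, red, green, blue), "mtx" (3x3 intrinsics, pixels), "T" (4x4, takes a point from camera to world coordinates). Camera axes: x right, y down, z forward; pixel columns grow to the right and rows downward; lengths in mm; the calibration is good to about 2 mm. A picture is of the moment at which its call begins. There is no depth.
- bot.hand_in(): hands the job in, once; it reports no verdict.
The state is a dict: "t": time; "joint_positions": joint angles; "joint_vel": joint speeds; "tau": joint torques, N m; "tcp_pos": TCP position; "eef_rot": TCP orientation; "wrist_force": force on the tool from outside, world axes, zero at the start; "ft_torque": the same for the moment, N m; "width": opening from 0.0 (shut) to 1.0 (fully open).
Only numpy, scipy, OpenCV 4.12 (cv2) and the standard library are available. Lean on these libraries where they do the work, as an engineer would, in place of code of your own. Each camera call takes 0.05 s, during which the arm holds its last target. There are 200 camera calls.

## Task

The aluminium sheet blank lies askew on the granite ledge. With the fingertips only, square it up against the guide rail first, then push it along the rail towards the thickness gauge until its end overhangs the ledge and completely covers the gauge's round anvil, but does not stick out past the far side of the gauge's base. Keep the blank flat, never pick it up or tip it, do not bump the gauge with it or the hand and leave everything else where it is.

Things in the scene. Friction and masses are not known exactly. Their poses are not given: they have to be found in the camera images.
- ledge: Fixed granite ledge on an off-white base: dark slab 150 (own x) by 340 (own y) mm, flat top 80 mm above the work surface. Origin on the work surface under the slab's centre; own y runs along the ledge, own x across it, away from the robot. Ends at own y = +170 and -170 mm and near side at x = -75 mm are open.
- rail (a point): Middle of the foot of the near face of the aluminium guide rail, which runs the full length of the ledge along its far side: 55 mm from the ledge's middle line in the ledge's own x, at the height of the ledge's top. The rail is straight, parallel to the ledge's y, 18 mm wide and 12 mm high above the ledge.
- panel: Sheet blank: loose flat aluminium plate, 70 (own x) by 170 (own y) by 6 mm, 0.13 to 0.27 kg, yellow sticker on top. Origin at the centre of its underside, z up. Starts flat on the ledge, clear of the rail, up to 0.25 rad askew to it. Flush against the rail its origin is at x = +20 mm in the ledge's frame.
- anvil (a point): Centre of the top of the thickness gauge's round steel anvil, 30 mm across, 3 mm below the level of the ledge's top, at one end or the other of the ledge (varies): its axis 34 mm beyond the ledge's end and 20 mm from the ledge's middle line towards the rail. The raised probe hangs over it, its tip 18 mm above the level of the ledge's top.
- gauge: Fixed thickness gauge, turned as the ledge. Origin on the work surface under the anvil. Base 80 mm along the ledge (40 each side of the anvil), 22 mm high. Dial 58 mm wide along the ledge, 24 mm thick, above the anvil, 147 to 205 mm above the work surface (knob to 216); column 22 mm thick, 220 mm tall, 85 mm behind the anvil; arm between at 122 to 142 mm.
- tray: Fixed blue open tray 190 by 60 by 40 mm high, at the ledge's other end (not the gauge's), its centre 34 mm beyond that end, lower than the ledge. Origin under its centre. Leave alone.
- bar_a: White plastic tensile test bar, 170 by 20 by 4 mm, lying in the tray. Leave alone.
- bar_b: Orange plastic tensile test bar, 170 by 20 by 4 mm, lying in the tray. Leave alone.
- bottle: White plastic bottle with blue cap, 56 mm across, 120 mm tall, standing beyond the ledge. Leave alone.
- weight: Brass knob weight, 52 mm across, 71 mm tall, standing on the work surface past the ledge's left end. Leave alone.
- block: Steel gauge block, 9 by 35 by 45 mm tall, standing beyond the ledge. Leave alone.
- caliper: Digital caliper, 230 mm long, 15 mm high, lying on the work surface past the ledge's right end. Leave alone.
- beaker: Glass beaker, 68 mm across, 90 mm tall, standing beyond the ledge. Leave alone.

How it is judged (in metres and radians):
On the way:
1. the blank lies squared up against the guide rail, not yet under the probe (x of panel in the frame of ledge above 0.015 m and angle between the y axis of panel and the y axis of ledge, either way round below 0.06 rad and z of panel in the frame of ledge between 0.076 and 0.084 m and y of panel in the frame of ledge between -0.105 and 0.105 m), for 0.2 s.
At the end, for the whole second after the job is handed in: The blank lies flat and still on the ledge, its long side within 5 mm of the guide rail and within 0.06 rad of parallel to it, its end at the gauge's side 46 to 75 mm beyond the ledge's end, so that it covers the anvil (49 mm; 3 mm short allowed) without passing the base's far side (74 mm) (x of panel in the frame of ledge above 0.015 m and angle between the y axis of panel and the y axis of ledge, either way round below 0.06 rad and z of panel in the frame of ledge between 0.076 and 0.084 m and ((y of anvil in the frame of ledge above 0 m and y of panel in the frame of ledge between 0.131 and 0.16 m) or (y of anvil in the frame of ledge below 0 m and y of panel in the frame of ledge between -0.16 and -0.131 m)) and linear speed of panel below 0.01 m/s and angle between panel's own z axis and vertical below 0.05 rad); the robot touches nothing.
It fails at once if the blank is lifted off the ledge, tipped or dropped (z of panel in the frame of ledge above 0.09 m or z of panel in the frame of ledge below 0.07 m or angle between panel's own z axis and vertical above 0.12 rad).
It fails at once if the gauge is bumped by the hand, the arm or the blank (over 3 N) (contact force between any of the arm, the fingers, panel and gauge above 3 N).
It fails at once if another thing is shifted by more than 15 mm (distance of any of bar_a, bar_b, bottle, weight, block, caliper, beaker from where it was at the start of the episode above 0.015 m).
It also fails if it takes over 42 s, if anything falls off the work surface, if the arm or the gripper's body presses on something with over 40 N, if the wrist force passes 120 N, or if a joint passes its speed limit or range.

## Working session

There is one attempt and no reset: what is moved stays moved. The work goes in short steps, Python scripts to look and compute and a tool call to move; the robot and the scene stay as the last step left them, time stands still between calls to the robot, and variables do not carry over. Pictures are saved under pics/ and viewed, about 8 in all and at most 12, crops included, and the job is handed in when it is done.

Besides the shell and the picture viewer there is one more tool, called after "Call:" by a JSON object that holds its "api" and its "payload", one argument or row to a line. arm_command: Moves the arm, as the interface text tells. Its arguments: {"type":"object","properties":{"series":{"type":"array"},"grip_force":{"type":"number"}},"required":["series"]}

```bash
mkdir -p pics
cat > h.py <<'E'
import numpy as np, cv2
from bench import bot
def ray(c,uv,z):
    uv=np.atleast_2d(np.array(uv,float)); K,T=c['mtx'],c['T']
    d=(T[:3,:3]@np.linalg.inv(K)@np.c_[uv,np.ones(len(uv))].T).T; o=T[:3,3]
    return o+d*((z-o[2])/d[:,2])[:,None]
def proj(c,p):
    T=np.linalg.inv(c['T']); q=(T[:3,:3]@np.atleast_2d(p).T).T+T[:3,3]; q=(c['mtx']@q.T).T
    return q[:,:2]/q[:,2:]
def save(c,n): cv2.imwrite('pics/'+n+'.png',c['pixels'][:,:,::-1])
E
python3 - <<'E'
from h import *
import pickle
for n in('scene','top'):
    c=bot.capture(n); save(c,n+'0'); pickle.dump(c,open(n+'.pkl','wb')); print(n,c['T'].round(2).tolist(),c['mtx'].tolist())
s=bot.observe(); print(s)
E
```

```text
scene [[0.19, 0.52, -0.83, 1452.36], [0.98, -0.09, 0.17, -143.76], [0.02, -0.85, -0.53, 601.74], [0.0, 0.0, 0.0, 1.0]] [[433.8794850807994, 0.0, 259.0293160995478], [0.0, 433.8794850807994, 192.1578974171532], [0.0, 0.0, 1.0]]
top [[-0.01, -0.98, 0.19, 427.7], [-1.0, 0.01, 0.01, 16.25], [-0.01, -0.19, -0.98, 1219.45], [0.0, 0.0, 0.0, 1.0]] [[467.07535947286766, 0.0, 262.76031122354476], [0.0, 467.07535947286766, 188.92093183624016], [0.0, 0.0, 1.0]]
{'t': 0.1, 'joint_positions': array([-1.26329353e+00,  3.77988426e-01,  7.97171729e-02,  1.27442125e+00,
        5.84466294e-05,  1.46052985e+00]), 'joint_vel': array([ 0.00017855, -0.00308693,  0.00332553, -0.00092703,  0.00133741,
        0.0019528 ]), 'tau': array([ 7.51688858e-04, -4.64695323e+01,  2.70582175e+01,  1.20386796e-02,
       -1.30104422e-04, -4.27004863e-06]), 'tcp_pos': array([ 233.14235008, -524.93819338,  230.43884019]), 'eef_rot': array([ 9.78262381e-01,  2.07368790e-01, -6.42659861e-05, -9.46359483e-04]), 'wrist_force': array([-0.31516683, -0.133801  , -0.58147021]), 'ft_torque': array([-0.0398119 , -0.00250803,  0.0556571 ]), 'width': 0.9981120528324963}
```

View pics/top0.png

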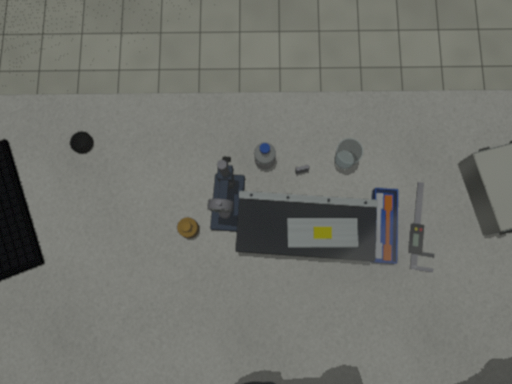

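View pics/scene0.png

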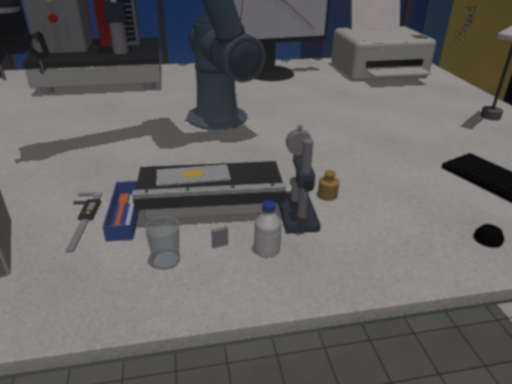

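The gauge is at the ledge's left (+y) end, around top-view pixel (225,205). The blank is at about (323,233), the dark slab spans roughly (237..378, 200..262), and the tray is on the right. Next I'll measure the edges.

Run:
```python
from h import *
import pickle
c=pickle.load(open('top.pkl','rb')); im=c['pixels']
g=cv2.cvtColor(im,cv2.COLOR_RGB2GRAY); hsv=cv2.cvtColor(im,cv2.COLOR_RGB2HSV)
roi=np.zeros_like(g); roi[185:275,230:385]=1
big=cv2.resize(im[150:280,200:400],None,fx=4,fy=4,interpolation=cv2.INTER_CUBIC); cv2.imwrite('pics/topz.png',big[:,:,::-1])
def fit(m,z,n):
    cs,_=cv2.findContours(m.astype(np.uint8),cv2.RETR_EXTERNAL,cv2.CHAIN_APPROX_NONE)
    k=max(cs,key=cv2.contourArea)[:,0]; P=ray(c,k,z)[:,:2].astype(np.float32)
    r=cv2.minAreaRect(P); print(n,r,len(k)); print(ray(c,cv2.boxPoints(cv2.minAreaRect(k)),z).round(1).tolist())
dark=(g<60)&(roi>0)&(hsv[...,1]<120)
fit(cv2.morphologyEx(dark.astype(np.uint8),cv2.MORPH_OPEN,np.ones((3,3))),80,'slab')
pan=(g>95)&(roi>0); pan[:, :280]=0; pan[:,364:]=0; pan[:212]=0;pan[255:]=0
yel=(hsv[...,0]>20)&(hsv[...,0]<35)&(hsv[...,1]>150)&(roi>0)
fit(pan|yel,86,'panel'); fit(yel&(np.indices(g.shape)[1]<345),86,'sticker')
print(g[233,280:370],g[205:262,300],g[205:262,350])
```

```text
slab ((567.6416015625, -65.86404418945312), (362.5365295410156, 164.581298828125), 85.25772094726562) 577
[[500.4, 119.2, 80.0], [664.8, 108.0, 80.0], [633.2, -256.6, 80.0], [471.0, -235.7, 80.0]]
panel ((542.9384765625, -117.40377807617188), (167.21812438964844, 68.04869842529297), 89.57763671875) 192
[[577.6, -34.7, 86.0], [576.3, -202.8, 86.0], [508.4, -199.8, 86.0], [509.5, -33.5, 86.0]]
sticker ((542.7964477539062, -116.58091735839844), (39.33311462402344, 24.288530349731445), 89.58909606933594) 51
[[555.1, -97.5, 86.0], [554.8, -136.3, 86.0], [530.5, -135.5, 86.0], [530.8, -96.8, 86.0]]
[ 44  44  42  44  43  44  49  78 110 122 123 122 123 122 122 121 122 122
 121 123 122 121 122 122 121 121 122 122 122 122 121 122 120 117 114 115
 115 116 115 115 116 115 114 115 115 115 116 115 116 114 116 118 121 121
 122 121 121 121 120 121 121 122 120 121 121 120 121 120 120 119 119 121
 120 120 119 120 116  93  62  48  49  49  48  51  50  51  55  52  56  55] [ 46  46  45  44  46  44  46  47  45  45  46  44  63 102 121 122 120 119
 120 120 123 122 121 119 118 119 120 121 122 122 121 121 121 122 122 121
 120 120 121 122 122 110  83  54  45  47  48  48  49  46  48  62  77  83
  88 106 120] [ 94  59  44  46  47  47  46  46  46  43  46  43  59 100 117 119 118 117
 117 119 119 120 118 118 118 117 119 121 119 119 117 120 121 122 120 119
 118 118 119 120 118 103  80  61  59  61  62  64  66  67  69  70  69  67
  72  80  88]
```

View pics/topz.png

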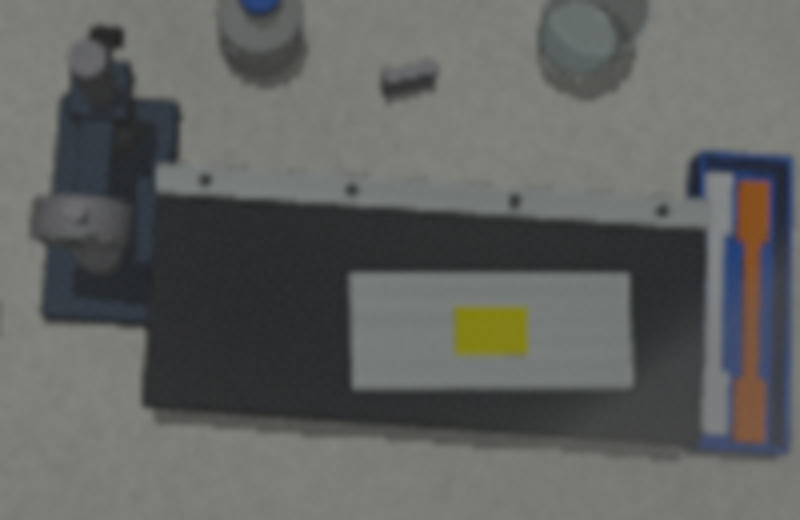

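The zoom shows the rail's foot from (155,196) to (707,229), the slab's near edge from (145,405) to (700,447), and the blank's corners at about (348,271), (630,270), (634,388) and (352,390). Next I'll fit the edges with sub-pixel precision.

```bash
cat > m.py <<'E'
from h import *
def edge(g,c,a,b,z,sign,n=40,h=5):
    """subpixel line near a->b (full-res px); sign of grey change along the normal (right-hand, image)"""
    a=np.array(a,float);b=np.array(b,float);t=(b-a)/np.linalg.norm(b-a);nn=np.array([-t[1],t[0]])
    s=np.arange(-h,h+.01,.25);P=[]
    for f in np.linspace(.08,.92,n):
        q=a+f*(b-a)+s[:,None]*nn
        v=cv2.remap(g.astype(np.float32),q[:,0].astype(np.float32)[None],q[:,1].astype(np.float32)[None],cv2.INTER_LINEAR)[0]
        d=sign*np.gradient(cv2.GaussianBlur(v[None],(0,0),2)[0]); P.append(q[np.argmax(d)])
    W=ray(c,P,z)[:,:2].astype(np.float32)
    l=cv2.fitLine(W,cv2.DIST_HUBER,0,.01,.01).ravel(); r=np.abs((W-l[2:])@[-l[1],l[0]])
    return l[2:],l[:2]*np.sign(l[1]),np.median(r)
def inter(A,B):
    t=np.linalg.solve(np.c_[A[1],-B[1]],B[0]-A[0]); return A[0]+t[0]*A[1]
E
python3 - <<'E'
from m import *
import pickle
c=pickle.load(open('top.pkl','rb')); g=cv2.cvtColor(c['pixels'],cv2.COLOR_RGB2GRAY)
f=lambda p:((p[0]+.5)/4-.5+200,(p[1]+.5)/4-.5+150)
rail=edge(g,c,f((155,196)),f((707,229)),80,-1)
near=edge(g,c,f((145,405)),f((700,447)),80,1)
left=edge(g,c,f((150,320)),f((145,405)),80,1)
right=edge(g,c,f((706,232)),f((702,435)),80,-1)
ps=[edge(g,c,f(a),f(b),86,s) for a,b,s in[((348,271),(630,270),1),((630,270),(634,388),-1),((634,388),(352,390),-1),((352,390),(348,271),-1)]]
for n,l in zip('rail near left right far re ne le'.split(),[rail,near,left,right]+ps): print(n,l[0].round(1),'ang',np.arctan2(-l[1][0],l[1][1]).round(4),l[2].round(2))
yd=(rail[1]+near[1]);yd/=np.linalg.norm(yd);xd=np.array([yd[1],-yd[0]])
print('rail-near',(rail[0]-near[0])@xd, 'len',(inter(rail,left)-inter(rail,right))@yd)
C=[inter(ps[i],ps[(i+1)%4]) for i in range(4)];ctr=np.mean(C,0);print('corners',np.round(C,1).tolist(),ctr)
O=rail[0]-55*xd+0; mid=(inter(rail,left)+inter(rail,right))/2; O=mid-55*xd
print('O',O,'xd',xd,'yd',yd,'panel in ledge',[(ctr-O)@xd,(ctr-O)@yd],[[round(float((q-O)@xd),1),round(float((q-O)@yd),1)] for q in C])
print('sizes',[np.linalg.norm(C[i]-C[i-1]).round(1) for i in range(4)])
E
```

```text
rail [617.  -83.3] ang -0.0758 0.27
near [476.2 -84.5] ang -0.0824 1.22
left [521.1  93.7] ang 1.4966 0.15
right [ 536.5 -247.3] ang 1.4861 0.25
far [ 578.2 -103.2] ang -0.0038 0.0
re [ 548.5 -209.1] ang -1.5297 1.6
ne [ 498.7 -125.7] ang -0.0147 1.45
le [546.5 -28. ] ang -1.206 5.37
rail-near 140.26974 len 339.59607
corners [[577.7999877929688, -207.89999389648438], [497.3999938964844, -211.1999969482422], [499.8999938964844, -45.900001525878906], [578.5999755859375, -15.800000190734863]] [ 538.43286  -120.192726]
O [562.1733   -79.351715] xd [ 0.99687093 -0.07904663] yd [0.07904663 0.99687093] panel in ledge [np.float32(-20.437788), np.float32(-42.589817)] [[25.8, -126.9], [-54.1, -136.6], [-64.8, 28.5], [11.3, 64.7]]
sizes [np.float32(192.1), np.float32(80.5), np.float32(165.4), np.float32(84.3)]
```

Run:
```python
from m import *
import pickle
c=pickle.load(open('top.pkl','rb')); g=cv2.cvtColor(c['pixels'],cv2.COLOR_RGB2GRAY)
f=lambda p:((p[0]+.5)/4-.5+200,(p[1]+.5)/4-.5+150)
ps=[edge(g,c,f(a),f(b),86,1,h=4) for a,b in[((348,271),(630,270)),((630,270),(634,388)),((634,388),(352,390)),((352,390),(348,271))]]
nr=edge(g,c,f((145,403)),f((700,445)),80,1,h=3); print('near',nr)
O=np.array([562.2,-79.4]);xd=np.array([.9971,-.0760]);yd=np.array([.0760,.9971])
C=[inter(ps[i],ps[(i+1)%4]) for i in range(4)];ctr=np.mean(C,0);print('corners',np.round(C,1).tolist(),ctr,[np.arctan2(-l[1][0],l[1][1]).round(4) for l in ps])
print('panel in ledge',[(ctr-O)@xd,(ctr-O)@yd],[[round(float((q-O)@xd),1),round(float((q-O)@yd),1)] for q in C])
print('sizes',[np.linalg.norm(C[i]-C[i-1]).round(1) for i in range(4)])
import scipy.spatial.transform as S
print(S.Rotation.from_quat(bot.observe()['eef_rot']).as_matrix().round(3))
```

```text
near (array([483.70367, -84.76608], dtype=float32), array([0.07653822, 0.9970667 ], dtype=float32), np.float32(0.24682273))
corners [[577.9000244140625, -202.5], [506.8999938964844, -202.10000610351562], [506.79998779296875, -32.599998474121094], [578.5, -31.299999237060547]] [ 542.5293  -117.13516] [np.float32(-0.0038), np.float32(1.5661), np.float32(0.0003), np.float32(-1.5533)]
panel in ledge [np.float64(-16.745785747070357), np.float64(-39.12070382019043)] [[25.0, -121.5], [-45.8, -126.6], [-58.8, 42.5], [12.6, 49.2]]
sizes [np.float32(171.1), np.float32(71.0), np.float32(169.5), np.float32(71.7)]
[[ 0.914  0.406 -0.001]
 [ 0.406 -0.914  0.002]
 [ 0.    -0.002 -1.   ]]
```

Call:
{"api": "arm_command", "payload": {
  "series": [-1,0,0,0,0,0,7.1,-1,0,0,0,0,0,7.1,-1,0,0,0,0,0,7.1,-1,0,0,0,0,0,7.1,-1,0.019,-0.038,0,0,0,0,-1,0.019,-0.038,0,0,0,0,-1,0.019,-0.038,0,0,0,0,-1,0.019,-0.038,0,0,0,0,-1,0.019,-0.038,0,0,0,0,-1,0.019,-0.038,0,0,0,0,-1,0.019,-0.038,0,0,0,0,-1,0.019,-0.038,0,0,0,0,-1,0.019,-0.038,0,0,0,0,-1,0.019,-0.038,0,0,0,0,-1,0,0,0,0,0,0],
  "grip_force": 60
}}

```text
t: 1.6
tcp_pos: [465.1, -150.3, 224.6]
eef_rot: [0.999, -0.052, -0.004, -0.006]
wrist_force: [-0.4, -0.1, -0.8]
width: 0.002
```

```bash
cat > st.py <<'E'
from h import *
from scipy.spatial.transform import Rotation as R
O=np.array([562.2,-79.4]);a=-.0765;xd=np.array([np.cos(a),np.sin(a)]);yd=np.array([-np.sin(a),np.cos(a)])
def st():
    s=bot.observe(); p=s['tcp_pos']; M=R.from_quat(s['eef_rot']).as_matrix()
    print('t',round(s['t'],2),'ledge xy',((p[:2]-O)@xd).round(1),((p[:2]-O)@yd).round(1),'z',p[2].round(1),'yaw err deg',np.degrees(np.arctan2(M[1,0],M[0,0])-a).round(2),'tilt',M[2,:2].round(3),'F',s['wrist_force'].round(1),'w',s['width'].round(3))
if __name__=='__main__': st()
E
python3 st.py
```

```text
Traceback (most recent call last):
  File "st.py", line 7, in <module>
    if __name__=='__main__': st()
                             ~~^^
  File "st.py", line 6, in st
    print('t',round(s['t'],2),'ledge xy',((p[:2]-O)@xd).round(1),((p[:2]-O)@yd).round(1),'z',p[2].round(1),'yaw err deg',np.degrees(np.arctan2(M[1,0],M[0,0])-a).round(2),'tilt',M[2,:2].round(3),'F',s['wrist_force'].round(1),'w',s['width'].round(3))
                                                                                                                                                                                                                                    ^^^^^^^^^^^^^^^^
AttributeError: 'float' object has no attribute 'round'
```

Call:
{"api": "arm_command", "payload": {
  "series": [-1,0.003,-0.013,0.03,0,0,-1.6,-1,0.003,-0.013,0.03,0,0,0,-1,0,-0.012,0.03,0,0,0,-1,0,0,0.025,0,0,0,-1,0,0,0,0,0,0]
}}

```text
t: 2.1
tcp_pos: [473.6, -110.7, 106.2]
eef_rot: [0.999, -0.036, -0.004, -0.005]
wrist_force: [-0.3, -0.0, 0.2]
width: 0.0
```

```bash
sed -i "s/s\['width'\].round(3)/round(s['width'],3)/" st.py; python3 st.py
```

```text
t 2.1 ledge xy -86.0 -38.0 z 106.2 yaw err deg 0.22 tilt [-0.008 -0.011] F [-0.3 -0.   0.2] w 0.0
```

Call:
{"api": "arm_command", "payload": {
  "series": [-1,0,0,0.012,0,0,0,-1,0,0,0.01,0,0,0,-1,0,0,0,0,0,0]
}}

```text
t: 2.4
tcp_pos: [473.2, -112.0, 85.1]
eef_rot: [0.999, -0.037, -0.004, -0.005]
wrist_force: [-0.1, -0.3, 1.1]
width: 0.006
```

```bash
python3 st.py
python3 - <<'E'
from h import *
c=bot.capture('wrist'); save(c,'w1')
E
```

```text
t 2.4 ledge xy -86.2 -39.3 z 85.1 yaw err deg 0.12 tilt [-0.008 -0.01 ] F [-0.1 -0.3  1.1] w 0.006
```

View pics/w1.png

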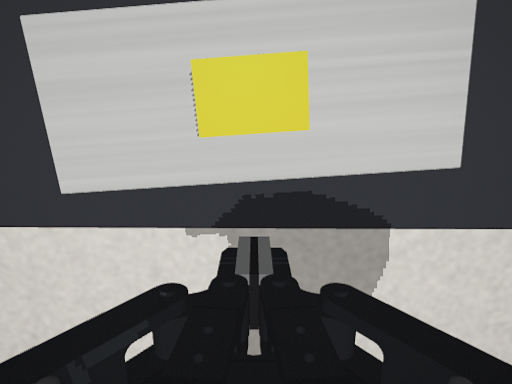

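Call:
{"api": "arm_command", "payload": {
  "series": [-1,0,0,0.003,0,0,0,-1,0.01,0,0,0,0,0,-1,0.01,0,0,0,0,0,-1,0.006,0,0,0,0,0,-1,0.006,0,0,0,0,0,-1,0.006,0,0,0,0,0,-1,0.006,0,0,0,0,0,-1,0,0,0,0,0,0]
}}

```text
t: 3.25
tcp_pos: [523.9, -117.2, 85.4]
eef_rot: [0.999, -0.037, -0.001, -0.004]
wrist_force: [0.1, 0.9, 0.3]
width: 0.001
```

```bash
python3 st.py
```

```text
t 3.25 ledge xy -35.3 -40.6 z 85.4 yaw err deg 0.09 tilt [-0.002 -0.008] F [0.1 0.9 0.3] w 0.001
```

Run:
```python
from h import *
c=bot.capture('wrist'); save(c,'w2')
```

```text
(no output)
```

View pics/w2.png

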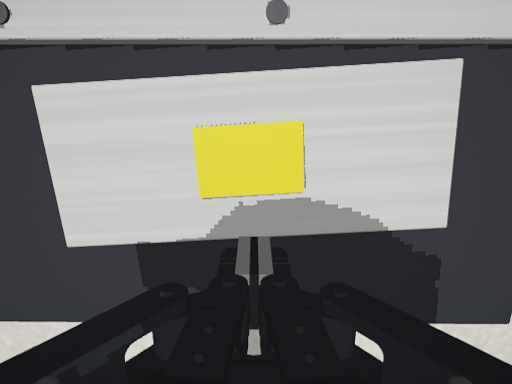

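```bash
cat > wm.py <<'E'
from st import *
def panel(c,show=True):
    """corners of the blank, from the wrist or top view, in ledge coordinates"""
    im=c['pixels']; g=cv2.cvtColor(im,cv2.COLOR_RGB2GRAY)
    return g
E
python3 - <<'E'
from st import *
c=bot.capture('wrist'); save(c,'w3')
st()
L=lambda uv,z:[[((p[:2]-O)@xd).round(1),((p[:2]-O)@yd).round(1)] for p in ray(c,uv,z)]
print('corners',L([[33,87],[462,59],[447,228],[67,246],[255,237]],86))
print('rail foot',L([[100,45],[400,45]],80),'rail top edge',L([[100,40],[400,40]],92)); print('slab near',L([[100,321],[480,323]],80))
s=bot.observe();print('tcp px',proj(c,s['tcp_pos']))
E
```

```text
t 3.35 ledge xy -36.0 -40.5 z 85.3 yaw err deg 0.08 tilt [-0.003 -0.008] F [ 0.6 -0.4  0.1] w -0.0
corners [[np.float64(36.5), np.float64(47.2)], [np.float64(47.0), np.float64(-119.6)], [np.float64(-22.1), np.float64(-124.6)], [np.float64(-31.6), np.float64(43.8)], [np.float64(-26.8), np.float64(-40.6)]]
rail foot [[np.float64(52.7), np.float64(21.3)], [np.float64(52.8), np.float64(-97.7)]] rail top edge [[np.float64(52.7), np.float64(16.0)], [np.float64(52.8), np.float64(-92.9)]]
slab near [[np.float64(-75.0), np.float64(36.8)], [np.float64(-74.6), np.float64(-152.2)]]
tcp px [[254.67942667 255.26274659]]
```

Call:
{"api": "arm_command", "payload": {
  "series": [-1,-0.005,0,0,0,0,0,-1,0,0,0.003,0,0,0,-1,0,0,0.001,0,0,0,-1,0,0,0,0,0,0]
}}

```text
t: 3.75
tcp_pos: [517.0, -116.5, 81.0]
eef_rot: [0.999, -0.038, -0.001, -0.004]
wrist_force: [-0.0, 0.3, -1.3]
width: -0.001
```

```bash
python3 st.py
```

```text
t 3.75 ledge xy -42.2 -40.4 z 81.0 yaw err deg 0.06 tilt [-0.003 -0.008] F [-0.   0.3 -1.3] w -0.001
```

Call:
{"api": "arm_command", "payload": {
  "series": [-1,0.004,0,-0.001,0,0,0,-1,0.004,0,0,0,0,0,-1,0.003,0,0,0,0,0,-1,0.003,0,0,0,0,0,-1,0.001,0,0,0,0,0]
}}

```text
t: 4.25
tcp_pos: [531.5, -117.0, 81.6]
eef_rot: [0.999, -0.038, -0.003, -0.005]
wrist_force: [-2.1, 0.8, 2.0]
width: 0.0
```

```bash
python3 st.py
```

```text
t 4.25 ledge xy -27.8 -39.8 z 81.6 yaw err deg 0.07 tilt [-0.006 -0.009] F [-2.1  0.8  2. ] w 0.0
```

Now to see how close it is to flush.

Call:
{"api": "arm_command", "payload": {
  "series": [-1,0.002,0,0,0,0,0,-1,0.002,0,0,0,0,0,-1,0.001,0,0,0,0,0]
}}

```text
t: 4.55
tcp_pos: [532.5, -116.8, 80.9]
eef_rot: [0.999, -0.038, -0.007, -0.005]
wrist_force: [-3.5, -0.2, 2.9]
width: -0.002
```

```bash
python3 st.py
python3 - <<'E'
from h import *
c=bot.capture('wrist'); save(c,'w4')
E
```

```text
t 4.55 ledge xy -26.8 -39.5 z 80.9 yaw err deg 0.06 tilt [-0.015 -0.009] F [-3.5 -0.2  2.9] w -0.002
```

View pics/w4.png

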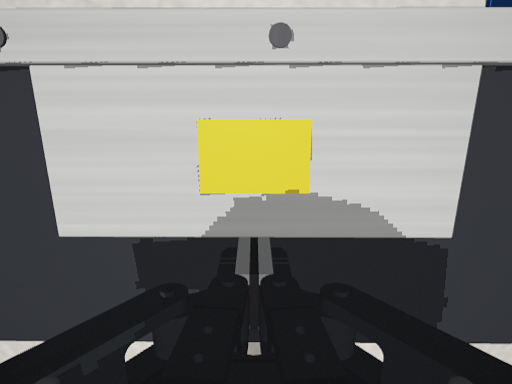

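The blank is square and flush with the rail: its far edge is at row 66 and the rail foot at row 65. Its near corners are at (59,237) and (453,237).

Run:
```python
from st import *
c=bot.capture('wrist')
L=lambda uv,z:[[float(((p[:2]-O)@xd).round(1)),float(((p[:2]-O)@yd).round(1))] for p in ray(c,uv,z)]
print('corners',L([[59,237],[453,237],[30,66],[482,66]],86)); st()
```

```text
corners [[-16.4, 44.9], [-15.4, -124.0], [52.9, 44.7], [53.0, -123.3]]
t 4.65 ledge xy -26.7 -39.5 z 80.9 yaw err deg 0.06 tilt [-0.015 -0.009] F [-5.3  1.   3.9] w 0.002
```

Call:
{"api": "arm_command", "payload": {
  "series": [-1,-0.006,0,0,0,0,0,-1,-0.01,0,-0.01,0,0,0,-1,0,0.025,-0.02,0,0,0,-1,0,0.04,-0.01,0,0,0,-1,0.02,0.04,0,0,0,0,-1,0.035,0.01,0,0,0,0,-1,0,0,0,0,0,0]
}}

```text
t: 5.35
tcp_pos: [565.7, -239.5, 126.0]
eef_rot: [0.999, -0.037, -0.001, -0.003]
wrist_force: [-0.0, -0.4, 0.2]
width: -0.001
```

```bash
python3 st.py
```

```text
t 5.35 ledge xy 15.8 -159.4 z 126.0 yaw err deg 0.17 tilt [-0.003 -0.006] F [-0.  -0.4  0.2] w -0.001
```

Call:
{"api": "arm_command", "payload": {
  "series": [-1,0.002,0,0.02,0,0,0,-1,0,0,0.015,0,0,0,-1,0,0,0.004,0,0,0,-1,0,0,0,0,0,0]
}}

```text
t: 5.75
tcp_pos: [568.8, -240.7, 89.8]
eef_rot: [0.999, -0.037, 0.002, -0.001]
wrist_force: [-0.5, 0.5, 0.4]
width: 0.002
```

```bash
python3 st.py
```

```text
t 5.75 ledge xy 18.9 -160.3 z 89.8 yaw err deg 0.14 tilt [ 0.004 -0.003] F [-0.5  0.5  0.4] w 0.002
```

Call:
{"api": "arm_command", "payload": {
  "series": [-1,0,0,0.005,0,0,0,-1,0,0,0.0025,0,0,0,-1,0,-0.008,0,0,0,0,-1,0,-0.006,0,0,0,0,-1,0,-0.006,0,0,0,0,-1,0,-0.006,0,0,0,0,-1,0,-0.006,0,0,0,0,-1,0,-0.006,0,0,0,0,-1,0,-0.006,0,0,0,0,-1,0,0,0,0,0,0]
}}

```text
t: 6.75
tcp_pos: [573.2, -192.3, 85.4]
eef_rot: [0.999, -0.036, 0.004, -0.0]
wrist_force: [0.3, -0.3, -0.6]
width: 0.0
```

```bash
python3 st.py
python3 - <<'E'
from h import *
c=bot.capture('wrist'); save(c,'w5')
E
```

```text
t 6.75 ledge xy 19.6 -111.7 z 85.4 yaw err deg 0.24 tilt [ 0.007 -0.001] F [ 0.3 -0.3 -0.6] w 0.0
```

View pics/w5.png

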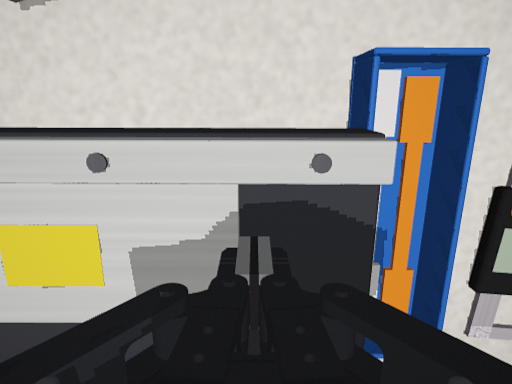

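The blank is still flush, and its trailing end at column 238 touches the finger. The tip has risen to 85.4, so I'll back off, lower it, and trim z as I push.

Call:
{"api": "arm_command", "payload": {
  "series": [-1,0,0.004,0,0,0,0,-1,0,0,0.003,0,0,0,-1,0,0,0.001,0,0,0,-1,0,-0.003,0,0,0,0,-1,0,-0.006,0.0003,0,0,0,-1,0,-0.006,0.0003,0,0,0,-1,0,-0.006,0.0003,0,0,0,-1,0,-0.006,0.0003,0,0,0,-1,0,-0.006,0.0003,0,0,0,-1,0,0,0,0,0,0]
}}

```text
t: 7.8
tcp_pos: [575.9, -163.2, 80.2]
eef_rot: [0.999, -0.037, 0.004, 0.001]
wrist_force: [-0.2, 0.2, -0.3]
width: 0.0
```

```bash
python3 st.py
```

```text
t 7.8 ledge xy 20.1 -82.5 z 80.2 yaw err deg 0.13 tilt [0.009 0.002] F [-0.2  0.2 -0.3] w 0.0
```

Call:
{"api": "arm_command", "payload": {
  "series": [-1,0,-0.004,-0.001,0,0,0,-1,0,-0.006,0,0,0,0,-1,0,-0.006,0,0,0,0,-1,0,-0.006,0.0002,0,0,0,-1,0,-0.006,0.0002,0,0,0,-1,0,-0.006,0.0002,0,0,0,-1,0,-0.006,0.0002,0,0,0,-1,0,0,0,0,0,0]
}}

```text
t: 8.6
tcp_pos: [579.3, -119.5, 80.5]
eef_rot: [0.999, -0.037, 0.004, 0.001]
wrist_force: [0.4, -0.1, -0.0]
width: 0.001
```

```bash
python3 st.py
```

```text
t 8.6 ledge xy 20.1 -38.7 z 80.5 yaw err deg 0.15 tilt [0.009 0.002] F [ 0.4 -0.1 -0. ] w 0.001
```

Call:
{"api": "arm_command", "payload": {
  "series": [-1,0,-0.004,-0.001,0,0,0,-1,0,-0.006,0,0,0,0,-1,0,-0.006,0,0,0,0,-1,0,-0.006,0,0,0,0,-1,0,-0.006,0.0002,0,0,0,-1,0,-0.006,0.0002,0,0,0,-1,0,-0.006,0.0002,0,0,0,-1,0,0,0,0,0,0]
}}

```text
t: 9.4
tcp_pos: [582.5, -75.6, 80.7]
eef_rot: [0.999, -0.037, 0.004, 0.001]
wrist_force: [0.9, 0.3, -0.0]
width: 0.001
```

```bash
python3 st.py
python3 - <<'E'
from st import *
c=bot.capture('wrist'); save(c,'w6')
L=lambda uv,z:[[float(((p[:2]-O)@xd).round(1)),float(((p[:2]-O)@yd).round(1))] for p in ray(c,uv,z)]
print(L([[238,200],[238,300],[255,237]],86))
E
```

```text
t 9.4 ledge xy 19.9 5.3 z 80.7 yaw err deg 0.17 tilt [0.009 0.001] F [ 0.9  0.3 -0. ] w 0.001
[[47.1, 12.4], [0.0, 12.8], [30.6, 5.3]]
```

View pics/w6.png

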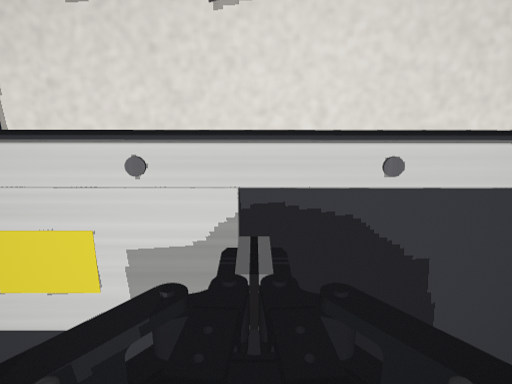

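The blank is still flush, and its trailing end (column 239) is at ledge y ≈ 12.5. It needs about 46 mm more.

Call:
{"api": "arm_command", "payload": {
  "series": [-1,0,-0.004,-0.001,0,0,0,-1,0,-0.006,0,0,0,0,-1,0,-0.006,0,0,0,0,-1,0,-0.006,0,0,0,0,-1,0,-0.006,0.0002,0,0,0,-1,0,-0.006,0.0002,0,0,0,-1,0,-0.005,0.0002,0,0,0,-1,0,-0.003,0,0,0,0,-1,0,0,0,0,0,0]
}}

```text
t: 10.35
tcp_pos: [585.7, -30.7, 81.0]
eef_rot: [0.999, -0.037, 0.004, 0.001]
wrist_force: [0.4, -0.7, 1.4]
width: 0.001
```

```bash
python3 st.py
python3 - <<'E'
from st import *
c=bot.capture('wrist');w=cv2.resize(c['pixels'],(512,384)); t=bot.capture('top'); z=cv2.resize(t['pixels'][150:280,200:400],(591,384),interpolation=cv2.INTER_CUBIC)
im=np.hstack([w,z]);im=cv2.resize(im,(800,int(384*800/1103)));cv2.imwrite('pics/w7.png',im[:,:,::-1])
cv2.imwrite('pics/w7w.png',c['pixels'][:,:,::-1])
g=cv2.cvtColor(c['pixels'],cv2.COLOR_RGB2GRAY)
e=[np.argmin(np.gradient(cv2.GaussianBlur(g,(0,0),1)[r,150:330].astype(float)))+150 for r in(192,196,200)]
print(e,[float(((p[:2]-O)@yd).round(1)) for p in ray(c,[[e[1],196]],86)])
E
```

```text
t 10.35 ledge xy 19.7 50.4 z 81.0 yaw err deg 0.13 tilt [0.009 0.002] F [ 0.4 -0.7  1.4] w 0.001
[np.int64(238), np.int64(238), np.int64(238)] [57.4]
```

View pics/w7.png

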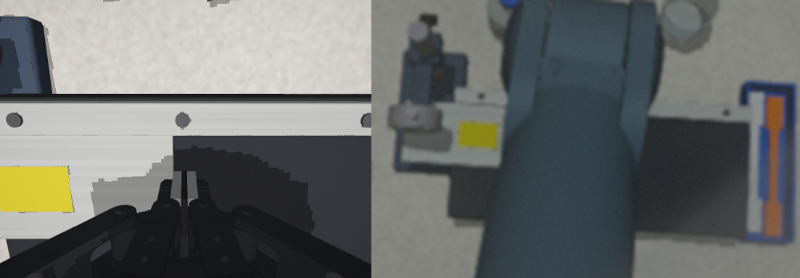

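The blank is flush and under the probe, with its trailing end at y ≈ 57.5, which puts its centre at about 142.5. I'll retreat and check from above.

Call:
{"api": "arm_command", "payload": {
  "series": [-1,0,0.006,0,0,0,0,-1,0,0.02,0,0,0,0,-1,0,0.03,-0.02,0,0,0,-1,-0.02,0.03,-0.04,0,0,0,-1,-0.03,0.04,-0.04,0,0,0,-1,-0.03,0.04,-0.03,0,0,0,-1,-0.03,0.045,0,0,0,0,-1,-0.03,0.045,0,0,0,0,-1,-0.03,0.045,0,0,0,0,-1,-0.02,0.045,0,0,0,0,-1,0,0.045,0,0,0,0,-1,0,0.045,0,0,0,0,-1,0,0,0,0,0,0]
}}

```text
t: 11.75
tcp_pos: [377.4, -439.5, 197.9]
eef_rot: [0.999, -0.038, 0.005, 0.002]
wrist_force: [-0.6, 0.5, -0.8]
width: 0.001
```

```bash
python3 st.py
python3 - <<'E'
from h import *
t=bot.capture('top'); z=cv2.resize(t['pixels'][150:280,200:400],None,fx=4,fy=4,interpolation=cv2.INTER_CUBIC); cv2.imwrite('pics/t8.png',z[:,:,::-1])
import pickle; pickle.dump(t,open('t8.pkl','wb'))
E
```

```text
t 11.75 ledge xy -156.8 -373.2 z 197.9 yaw err deg 0.04 tilt [0.01  0.003] F [-0.6  0.5 -0.8] w 0.001
```

View pics/t8.png

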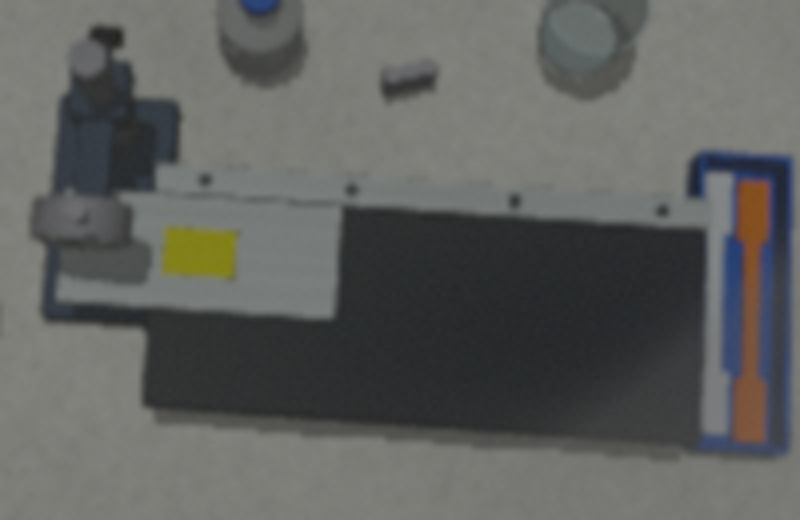

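The blank lies along the rail. Its left end is at zoomed (57,300), with a strip of gauge base visible beyond it, and its right end is at (338,315). I'll check the numbers, then hand in.

```bash
python3 - <<'E'
from m import *
import pickle
from st import O,xd,yd
c=pickle.load(open('t8.pkl','rb')); g=cv2.cvtColor(c['pixels'],cv2.COLOR_RGB2GRAY)
f=lambda p:((p[0]+.5)/4-.5+200,(p[1]+.5)/4-.5+150)
tr=edge(g,c,f((342,215)),f((337,312)),86,1,h=3); ne=edge(g,c,f((337,318)),f((150,308)),86,1,h=3)
le=edge(g,c,f((145,405)),f((149,335)),80,-1,h=3)
lead=edge(g,c,f((56,300)),f((58,285)),86,1,h=3,n=8)
for n,l in(('trail',tr),('near',ne),('ledge end',le),('lead',lead)): print(n,((l[0]-O)@xd).round(1),((l[0]-O)@yd).round(1),np.arctan2(-l[1][0],l[1][1]).round(4))
E
python3 -c "
from bench import bot
print(bot.hand_in())"
```

```text
trail 15.7 55.6 1.4921
near -17.2 100.0 -0.0795
ledge end -53.6 169.6 1.4928
lead -12.2 226.5 1.5512
the job is handed in; nothing more can be done
None
```

I squared the blank against the guide rail with the shut fingertips. I then pushed its trailing end along the rail until it overhung the ledge and covered the anvil, backed the arm off and handed the job in at about 12 s of the 42 s allowed. The hand-in reported no verdict.

**Last checks, from the top view:**

| Check | Measured | Required |
|---|---|---|
| Overhang past the ledge's end | about 56–57 mm | 46–75 mm |
| Angle to the rail | about 0.003 rad | below 0.06 rad |
| Long side against the rail | flush, to about 1–2 mm | within 5 mm |
| Gap from the arm | retracted over 300 mm from the blank, force readings at noise level | touching nothing |

**Other objects:** nothing else looked moved in the last picture. It did not show the weight or the caliper, but the fingers went nowhere near either.

**Disagreements:**
- **Rail position:** the first top-view fit put the rail about 2 mm farther out than the wrist camera did. I used the wrist camera's value.
- **Trailing end:** the wrist camera placed it at y = 57.4 mm and the top view at 55.6 mm. Both are well inside tolerance.
- **Fingertip height:** the tip drifted between 80 and 85.4 mm during the pushes, so twice I backed off and lowered it. The blank's top is at 86 mm, and in the wrist views the fingers stayed at its edge.

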